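# Fetch the stapler from the blue-lidded compartment

## Task

The stapler is shut away in the compartment with the blue lid, in the row of three on the shelf unit. Open only that lid, lift the stapler out and set it down gently, standing upright on its base, in the middle part of the green notebook; leave the other two lids shut, the blue one open, and the things standing around where they are.

Things in the scene. Friction and masses are not known exactly. Their poses are not given: they have to be found in the camera images.
- organiser: Fixed grey base tray (176 x 324 mm) holding the row of three compartments side by side, 102 mm apart along its y. Origin: centre of its underside, on the work surface. Its x points away from the robot across the row (from the lids' handles towards the hinges), y along the row, z up.
- bay_yellow: White open-topped compartment under the yellow lid, fixed. Outside 160 (x) x 100 (y) x 72 mm high, walls and floor 5 mm, so the space inside is 150 x 90 x 67 mm. Origin: centre of its underside, 6 mm above the work surface. x points from the handle end to the hinge end, y along the row, z up. The row is turned about 30 degrees clockwise seen from above. The order of the three compartments in the row changes from start to start.
- lid_yellow (a joint): Hinge of the yellow lid in rad: 0 closed, grows as the handle end lifts, 1.57 standing upright, stop at 1.9. A stiff friction hinge (about 0.16 N m): the lid stays at any angle where it is left; lifting it takes about 2 N at the handle, with no catch.
- lid_yellow_handle (a point): Centre of the bar of the white T-handle on the yellow lid. The bar is 36 mm long along the compartment's y (parallel to the hinge), 14 mm thick with flat ends, on a single central stem 12 mm thick; its centre is 28 mm above the lid's upper face and 20 mm from the lid's free edge. Pinched at its two ends it can turn in the grip about its own length, so the fingers may stay pointing down through the whole swing. The point moves with the lid (and its axes turn with the lid).
- lid_yellow_hinge (a point): Middle of the hinge line of the yellow lid, which is parallel to the compartment's y and at the height of the lid's underside. Handle point lies 145 mm from it along the lid and 34 mm off the lid's underside. Lid 163 x 100 x 6 mm, 80 g.
- bay_blue: White open-topped compartment under the blue lid, fixed. Outside 160 (x) x 100 (y) x 72 mm high, walls and floor 5 mm, so the space inside is 150 x 90 x 67 mm. Origin: centre of its underside, 6 mm above the work surface. x points from the handle end to the hinge end, y along the row, z up. The row is turned about 30 degrees clockwise seen from above. The order of the three compartments in the row changes from start to start.
- lid_blue (a joint): Hinge of the blue lid in rad: 0 closed, grows as the handle end lifts, 1.57 standing upright, stop at 1.9. A stiff friction hinge (about 0.16 N m): the lid stays at any angle where it is left; lifting it takes about 2 N at the handle, with no catch.
- lid_blue_handle (a point): Centre of the bar of the white T-handle on the blue lid. The bar is 36 mm long along the compartment's y (parallel to the hinge), 14 mm thick with flat ends, on a single central stem 12 mm thick; its centre is 28 mm above the lid's upper face and 20 mm from the lid's free edge. Pinched at its two ends it can turn in the grip about its own length, so the fingers may stay pointing down through the whole swing. The point moves with the lid (and its axes turn with the lid).
- lid_blue_hinge (a point): Middle of the hinge line of the blue lid, which is parallel to the compartment's y and at the height of the lid's underside. Handle point lies 145 mm from it along the lid and 34 mm off the lid's underside. Lid 163 x 100 x 6 mm, 80 g.
- bay_red: White open-topped compartment under the red lid, fixed. Outside 160 (x) x 100 (y) x 72 mm high, walls and floor 5 mm, so the space inside is 150 x 90 x 67 mm. Origin: centre of its underside, 6 mm above the work surface. x points from the handle end to the hinge end, y along the row, z up. The row is turned about 30 degrees clockwise seen from above. The order of the three compartments in the row changes from start to start.
- lid_red (a joint): Hinge of the red lid in rad: 0 closed, grows as the handle end lifts, 1.57 standing upright, stop at 1.9. A stiff friction hinge (about 0.16 N m): the lid stays at any angle where it is left; lifting it takes about 2 N at the handle, with no catch.
- lid_red_handle (a point): Centre of the bar of the white T-handle on the red lid. The bar is 36 mm long along the compartment's y (parallel to the hinge), 14 mm thick with flat ends, on a single central stem 12 mm thick; its centre is 28 mm above the lid's upper face and 20 mm from the lid's free edge. Pinched at its two ends it can turn in the grip about its own length, so the fingers may stay pointing down through the whole swing. The point moves with the lid (and its axes turn with the lid).
- lid_red_hinge (a point): Middle of the hinge line of the red lid, which is parallel to the compartment's y and at the height of the lid's underside. Handle point lies 145 mm from it along the lid and 34 mm off the lid's underside. Lid 163 x 100 x 6 mm, 80 g.
- stapler: Desk stapler with teal top arm and black base, rigid (arm does not move), 135 mm long along its y, 34 mm wide (x), 61 mm high, 0.19 to 0.32 kg. Origin: centre of its underside; z up when it stands. The teal arm, 22 mm wide and from 36 to 61 mm above the underside, runs over nearly the whole length and is the place to grasp. It starts standing in the compartment with the blue lid, lengthwise (its y along the compartment's x), hidden by the lid.
- notebook: Closed dark green notebook lying flat and fixed on the work surface to the right of the row, 210 mm (its x) x 153 mm (its y), its length (x) along the row of compartments. Origin: centre of its underside. Its cover bears objects at 11 mm above the work surface.
- tealight: Red tea-light glass, bystander, 59 mm across and 58 mm high, left of the row. Origin: centre of its underside.
- tape_dispenser: Dark tape dispenser, bystander, 50 x 154 (y) x 76 mm high, on the robot's side of the row. Origin: centre of its underside.
- calculator: Pale desk calculator lying flat, bystander, 128 (x) x 78 (y) x 14 mm, on the robot's side of the row. Origin: centre of its underside.

How it is judged (in metres and radians):
On the way, in this order (a step that is already met when the one before it is completed fails the run):
1. the blue lid has been opened (value of joint lid_blue above 0.6 rad), for 0.2 s.
2. the stapler has been lifted clear out of the compartment (z of stapler in the frame of bay_blue above 0.08 m), for 0.1 s.
At the end, for the whole second after the job is handed in: Stapler at rest, upright (0.12 rad) on the notebook, its origin within 70 mm (notebook's x) and 50 mm (y) of the notebook's centre; blue lid open (over 0.6 rad), yellow and red lids shut (under 0.1 rad); tea-light glass, tape dispenser and calculator within 30 mm of their places (x of stapler in the frame of notebook between -0.07 and 0.07 m and y of stapler in the frame of notebook between -0.05 and 0.05 m and z of stapler in the frame of notebook between 0.005 and 0.018 m and angle between stapler's own z axis and vertical below 0.12 rad and linear speed of stapler below 0.02 m/s and contact force between stapler and notebook above 0.8 N and value of joint lid_blue above 0.6 rad and value of joint each of lid_yellow, lid_red below 0.1 rad and distance of each of tealight, tape_dispenser, calculator from where it was at the start of the episode below 0.03 m); the robot touches nothing.
It fails at once if the yellow or the red lid is opened (0.15 rad or more) (value of joint any of lid_yellow, lid_red above 0.15 rad).
It fails at once if a bystander is pushed over 40 mm away or tipped over (distance of any of tealight, tape_dispenser, calculator from where it was at the start of the episode above 0.04 m or angle between any of tealight, tape_dispenser, calculator's own z axis and vertical above 0.5 rad).
It fails at once if the stapler is dropped or banged onto the notebook (faster than 0.6 m/s within 30 mm of its cover) (linear speed of stapler above 0.6 m/s and z of stapler in the frame of notebook below 0.041 m and x of stapler in the frame of notebook between -0.12 and 0.12 m and y of stapler in the frame of notebook between -0.09 and 0.09 m).
It fails at once if the stapler is tipped over (angle between stapler's own z axis and vertical above 1 rad).
It also fails if it takes over 51 s, if anything falls off the work surface, if the arm or the gripper's body presses on something with over 40 N, if the wrist force passes 120 N, or if a joint passes its speed limit or range.

## Robot

A 7-joint arm with a two-finger parallel gripper is mounted at the origin on a cart in front of the work surface, level with it; the furniture and walls round the work are solid. World frame = base frame: x ahead of the robot, y to its left, z up, the work surface at z = 0. Lengths are in mm, angles in rad, forces in N, time in s.
With the tool pointing down it reaches from about 400 to 875 mm from the base axis. Payload 4.4 kg.
Tool frame: the origin (TCP) lies on the centre line of the jaws, within the pads' length; the fingertips stand 14 mm ahead of it and the grasp point (between the pads) lies 5 mm behind it; z points along the fingers, x is the direction in which the jaws open and shut, and the axes are right-handed (so a half turn about z gives the same grasp; the last joint's range is limited). The gripper opens to 85 mm and grips with 20 to 120 N. Pads are 22 mm wide; open, the fingers measure 114 mm over their backs; the gripper's body (76 mm by 85 mm) begins 54 mm behind the grasp point. The pads swing forward as they close: fully open they stand 13 mm farther back than shut.
Start: joints at [-1.226, 0.628, 0.038, 1.517, -0.027, 0.996, -0.02], TCP at [259.552, 595.945, 245.313] pointing down, gripper open.
Joint ranges: [-3.06, 3.06], [-0.37, 2.12], [-1.25, 1.32], [0.18, 2.47], [-1.1, 4.24], [0.23, 1.98], [-2.94, 2.94]. Speed limits (rad/s): [2.57, 2.57, 3.14, 3.14, 3.14, 3.14, 3.14].

## Interface

Orientations are given as [roll, pitch, yaw] about the fixed x, y, z axes, in that order (R = Rz(yaw) Ry(pitch) Rx(roll)).
In Python, from cell import ctrl gives the robot as it stands.
- The arm moves only by the tool send_rows, never from a script. Its argument "commands" is a list of rows, each a list of 5 numbers: the finger opening in mm, from 0 to 85.4, then the shift along the tool's x, y, z in mm, then the turn about the tool's z in degrees. In form: [[grip, x, y, z, roll], ...]. A call has 1 to 5 rows; each row is the pose to reach, as a shift and turn from the pose measured when the call began, along the tool's axes at that moment; what a row does not reach only later rows make up. A row lasts 1/10 s, in which the tool goes at most 50 mm and 8.59 degrees, less where a joint would pass 70% of its speed; a pose out of reach is approached as far as the arm can. A call with a gripper value outside its range is refused whole. The fingers move at their own pace and stop on an object; the grip force is fixed at half the most. Time passes only in rows, so rows that repeat a pose let the fingers close. It gives the time, the measured TCP pose, the force and the opening at its end, in the units of the state.
- ctrl.read_state(): the state, without advancing time (a new reading comes with each control period).
- ctrl.get_image(name): name is "scene" or "top" or "wrist"; returns the picture (384x512x3 uint8, red, green, blue); there is no depth.
- ctrl.camera_params(name): a dict with "fx", "fy", "cx", "cy" (pixels), "cam_to_world" (4x4, takes a point from camera to world coordinates). Camera axes: x right, y down, z forward; pixel columns grow to the right and rows downward; lengths in mm; the calibration is good to about 2 mm. A picture is of the moment at which its call begins: read the wrist's pose just before it. camera_params takes no time and is no camera call; for the wrist camera it gives the pose at the moment of the call.
- ctrl.finish_job(): hands the job in, once; it reports no verdict.
The state is a dict: "clock": time; "qpos": joint angles; "qd": joint speeds; "tau": joint torques, N m; "eef_pos": TCP position; "tool_rot": TCP orientation; "force": force on the tool from outside, world axes, zero at the start; "torque": the same for the moment, N m; "width": finger opening in mm.
Only numpy, scipy, OpenCV 4.12 (cv2) and the standard library are available. Lean on these libraries where they do the work, as an engineer would, in place of code of your own. Each camera call takes 0.05 s, during which the arm holds its last target.

## Working session

There is one attempt and no reset: what is moved stays moved. The work goes in short steps, Python scripts to look and compute and a tool call to move; the robot and the scene stay as the last step left them, time stands still between calls to the robot, and variables do not carry over. Pictures are saved under pics/ and viewed, and the job is handed in when it is done.

Besides the shell and the picture viewer there is one more tool, called after "Emit:" as name(argument=value, ...), one argument or row to a line, values as JSON. send_rows: Moves the arm, as the interface text tells. Its arguments: {"type":"object","properties":{"commands":{"type":"array"}},"required":["commands"]}

```bash
mkdir -p pics
python3 - <<'E'
from cell import ctrl
import cv2,numpy as np
s=ctrl.read_state();print({k:np.round(v,3).tolist() for k,v in s.items()})
for n in ["scene","top"]:
    im=ctrl.get_image(n);cv2.imwrite(f"pics/{n}0.png",im[:,:,::-1]);p=ctrl.camera_params(n);print(n,p)
E
```

```text
{'clock': 0.0, 'qpos': [-1.226, 0.629, 0.038, 1.518, -0.027, 0.996, -0.02], 'qd': [0.002, 0.001, 0.001, -0.001, -0.001, -0.0, -0.0], 'tau': [-0.0, -56.341, 1.226, -19.345, 0.011, 0.011, -0.0], 'eef_pos': [259.306, 595.386, 244.387], 'tool_rot': [3.142, 0.002, 1.16], 'force': [0.506, 0.377, 0.375], 'torque': [0.014, 0.054, 0.013], 'width': 85.401}
scene {'fx': 378.49130132798615, 'fy': 378.49130132798615, 'cx': 250.39260412642867, 'cy': 194.16478085899564, 'cam_to_world': array([[ 7.90997353e-01, -3.58353194e-01,  4.95889278e-01,
         1.04360439e+02],
       [-6.11818174e-01, -4.61567164e-01,  6.42366154e-01,
        -5.39745897e+02],
       [-1.30775449e-03, -8.11504000e-01, -5.84345401e-01,
         6.38204609e+02],
       [ 0.00000000e+00,  0.00000000e+00,  0.00000000e+00,
         1.00000000e+00]])}
top {'fx': 440.84604516733066, 'fy': 440.84604516733066, 'cx': 255.6180267716852, 'cy': 196.21509782865743, 'cam_to_world': array([[-2.06434130e-02, -9.90121303e-01,  1.38685454e-01,
         3.64219293e+02],
       [-9.99780937e-01,  1.99645497e-02, -6.28447164e-03,
         4.05455462e+01],
       [ 3.45359661e-03, -1.38784806e-01, -9.90316541e-01,
         1.38867057e+03],
       [ 0.00000000e+00,  0.00000000e+00,  0.00000000e+00,
         1.00000000e+00]])}
```

View pics/scene0.png

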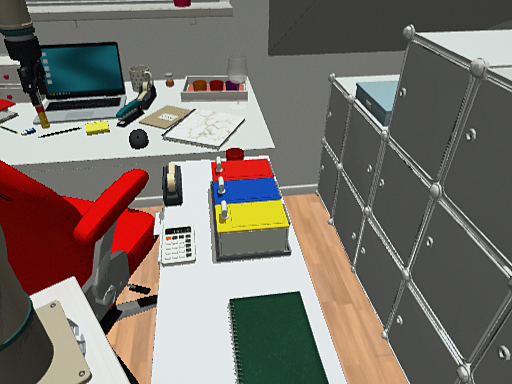

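View pics/top0.png

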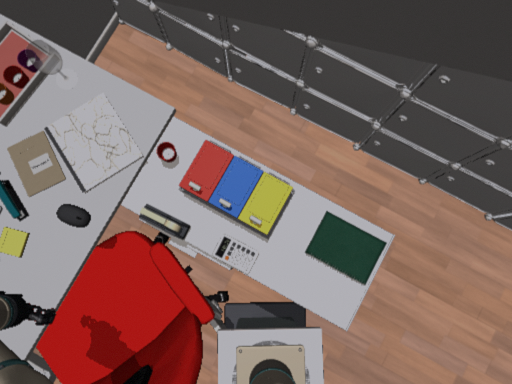

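Run:
```python
import cv2
im=cv2.imread("pics/top0.png")
cv2.imwrite("pics/top0c.png",cv2.resize(im[70:270,170:430],None,fx=3,fy=3,interpolation=cv2.INTER_CUBIC))
```

```text
(no output)
```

View pics/top0c.png

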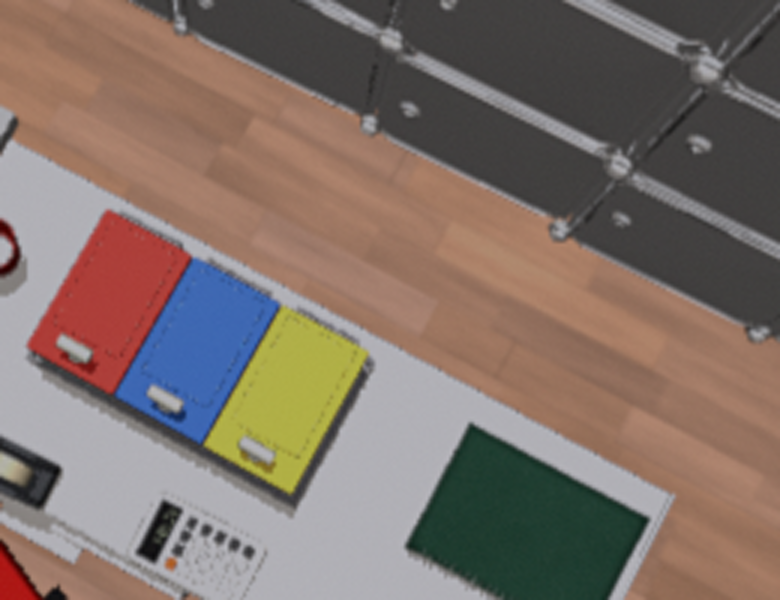

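```bash
cat > h.py <<'E'
import numpy as np,cv2
from cell import ctrl
def ray(p,uv,z):
    T=p["cam_to_world"];d=T[:3,:3]@np.array([(uv[0]-p["cx"])/p["fx"],(uv[1]-p["cy"])/p["fy"],1]);o=T[:3,3]
    return o+d*(z-o[2])/d[2]
def proj(p,X):
    T=p["cam_to_world"];c=T[:3,:3].T@(np.array(X)-T[:3,3]);return np.array([p["cx"]+p["fx"]*c[0]/c[2],p["cy"]+p["fy"]*c[1]/c[2]])
def tool(s):
    r,p,y=s["tool_rot"];from scipy.spatial.transform import Rotation as R
    return R.from_euler('xyz',[r,p,y]).as_matrix()
def snap(n,f,crop=None,k=3):
    p=ctrl.camera_params(n);im=ctrl.get_image(n)[:,:,::-1]
    if crop: x0,y0,x1,y1=crop;im=cv2.resize(im[y0:y1,x0:x1],None,fx=k,fy=k,interpolation=cv2.INTER_CUBIC)
    cv2.imwrite("pics/"+f,im);return p
def shift(s,target):
    return tool(s).T@(np.array(target)-s["eef_pos"])
E
python3 - <<'E'
from h import *
p=ctrl.camera_params("top")
f=lambda a,z:ray(p,(a[0]/3+170-.33,a[1]/3+70-.33),z)[:2]
for nm,L,z in [("blue",[(192,257),(279,302),(205,443),(117,396)],84),("row",[(108,211),(370,354),(293,497),(30,347)],84),("handles r b y",[(74,348),(165,400),(257,450)],116)]:
    P=np.array([f(a,z) for a in L]);print(nm,P.round(1).tolist(),P.mean(0).round(1))
    if len(L)==4:
        for i in range(4):
            d=P[(i+1)%4]-P[i];print('  ',np.linalg.norm(d).round(1),np.degrees(np.arctan2(d[1],d[0])).round(1))
    else:
        d=P[2]-P[0];print(np.linalg.norm(d),np.degrees(np.arctan2(d[1],d[0])))
P=np.array([f(a,11) for a in [(470,424),(649,519),(615,636),(407,547)]]);print("nb",P.round(1).tolist(),P.mean(0))
for i in range(4):
    d=P[(i+1)%4]-P[i];print('  ',np.linalg.norm(d).round(1),np.degrees(np.arctan2(d[1],d[0])).round(1))
E
```

```text
blue [[673.2, 96.1], [625.2, 9.4], [484.7, 85.8], [533.3, 172.6]] [579.1  91. ]
   99.1 -119.0
   160.0 151.5
   99.4 60.7
   159.4 -28.7
row [[722.6, 180.6], [570.5, -80.3], [429.6, 0.1], [584.4, 259.2]] [576.8  89.9]
   302.0 -120.2
   162.2 150.3
   301.8 59.1
   158.9 -29.6
handles r b y [[577.2, 210.9], [524.3, 122.9], [473.9, 34.7]] [525.2 122.8]
204.25740505157603 -120.35883123368541
nb [[505.8, -189.4], [403.0, -371.0], [284.5, -328.7], [379.3, -118.8]] [ 393.13997504 -251.97666066]
   208.6 -119.5
   125.8 160.4
   230.4 65.7
   144.8 -29.2
```

Run:
```python
import cv2
im=cv2.imread("pics/top0.png")
cv2.imwrite("pics/top0d.png",cv2.resize(im[195:300,290:400],None,fx=5,fy=5,interpolation=cv2.INTER_CUBIC))
im=cv2.imread("pics/scene0.png")
cv2.imwrite("pics/scene0c.png",cv2.resize(im[140:270,150:310],None,fx=5,fy=4.5,interpolation=cv2.INTER_CUBIC))
```

```text
(no output)
```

View pics/top0d.png

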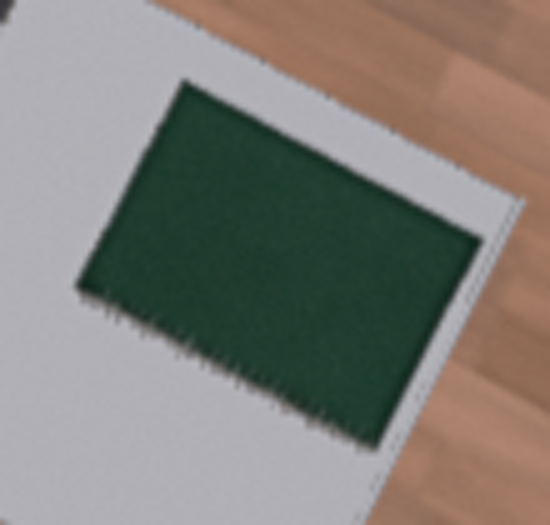

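View pics/scene0c.png

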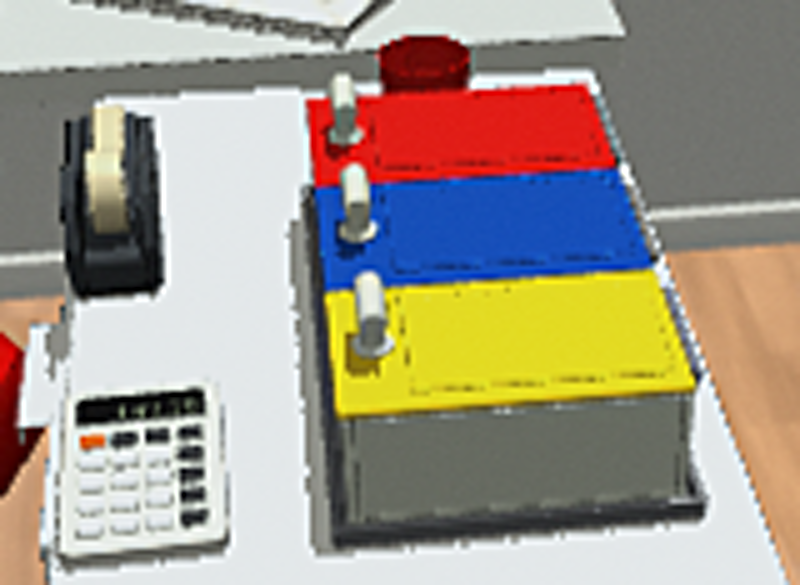

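Run:
```python
from h import *
p=ctrl.camera_params("top")
P=np.array([ray(p,(a[0]/5+290-.4,a[1]/5+195-.4),11)[:2] for a in [(185,80),(482,240),(376,450),(78,287)]]);print("nb",P.round(1).tolist(),P.mean(0))
for i in range(4):
    d=P[(i+1)%4]-P[i];print('  ',np.linalg.norm(d).round(1),np.degrees(np.arctan2(d[1],d[0])).round(1))
q=ctrl.camera_params("scene")
for X in [(525,122,119),(525-9,122-15.6,112),(525+9,122+15.6,112)]:
    print(proj(q,X), (proj(q,X)-[150,140])*[5,4.5])
s=ctrl.read_state();print(shift(s,(500,136,245)))
```

```text
nb [[507.0, -190.3], [403.2, -371.0], [276.3, -297.9], [379.4, -118.4]] [ 391.46112308 -244.37811645]
   208.4 -119.9
   146.5 150.1
   207.0 60.1
   146.5 -29.4
[221.52742776 180.09211949] [357.63713881 180.41453768]
[222.19804322 186.51268148] [360.99021612 209.30706665]
[221.13149351 178.48630199] [355.65746755 173.18835896]
[-3.25089487e+02  4.04134907e+02  2.54859078e-02]
```

Emit:
send_rows(
  commands=[
    [85,-28,35,0,2],
    [85,-56,70,0,4],
    [85,-85,105,0,6.5],
    [85,-113,140,0,6.5],
    [85,-140,175,0,6.5],
  ],
)

```text
clock: 0.6
eef_pos: [364.2, 395.3, 244.4]
tool_rot: [3.141, 0.003, 1.047]
force: [0.2, 0.3, -0.2]
width: 85.3
```

Run:
```python
from h import *
s=ctrl.read_state();print(s["eef_pos"],s["tool_rot"],s["qpos"],shift(s,(500,136,245)))
```

```text
[364.20790256 395.25470369 244.44909728] [3.14132467e+00 2.50918650e-03 1.04680712e+00] [-0.92833023  0.46981972  0.07205146  1.83275441 -0.04270251  0.8429394
  0.21124106] [-1.56529464e+02  2.47287924e+02 -9.18730856e-02]
```

Emit:
send_rows(
  commands=[
    [65,-27,42,0,0],
    [65,-53,83,0,0],
    [65,-79,125,0,0],
    [65,-106,167,0,0],
    [65,-132,208,0,0],
  ],
)

```text
clock: 1.1
eef_pos: [478.7, 174.8, 244.7]
tool_rot: [3.141, 0.003, 1.047]
force: [1.1, 0.7, -0.3]
width: 65.3
```

Emit:
send_rows(
  commands=[
    [65,-18,30,0,0],
    [65,-25,40,0,0],
    [65,-25,40,0,0],
  ],
)

```text
clock: 1.4
eef_pos: [501.3, 131.0, 244.6]
tool_rot: [3.141, 0.004, 1.042]
force: [-0.7, 0.8, -0.2]
width: 65.0
```

Run:
```python
from h import *
s=ctrl.read_state();print(s["eef_pos"],s["tool_rot"],s["width"])
p=snap("wrist","w1.png");print(p["cam_to_world"].round(3).tolist())
for X in [(525,122,119),(525-9,122-15.6,112),(525+9,122+15.6,112)]: print(proj(p,X))
```

```text
[501.34202734 130.98667209 244.55020759] [3.14131247 0.0036235  1.04234969] 64.99743883849624
[[0.504, 0.826, 0.252, 437.34], [0.864, -0.48, -0.153, 168.246], [-0.005, 0.295, -0.956, 373.697], [0.0, 0.0, 0.0, 1.0]]
[261.0285142  213.45072045]
[243.62593018 211.05075747]
[278.25343188 210.9613088 ]
```

View pics/w1.png

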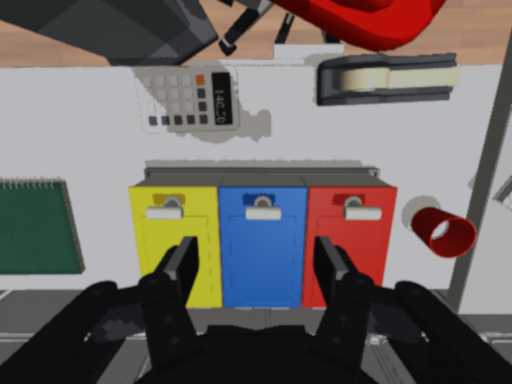

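Emit:
send_rows(
  commands=[
    [65,3,12,30,0],
    [65,6,25,60,0],
    [65,6,25,90,0],
    [65,6,25,110,0],
    [65,6,25,110,0],
  ],
)

```text
clock: 1.95
eef_pos: [521.8, 127.9, 131.8]
tool_rot: [-3.135, 0.006, 1.049]
force: [-0.5, 0.1, 0.4]
width: 65.2
```

Run:
```python
from h import *
s=ctrl.read_state();print(s["eef_pos"],s["tool_rot"],s["width"],shift(s,(526,123.5,107)))
p=snap("wrist","w2.png")
snap("scene","s2.png",(150,110,310,240),5)
```

```text
[521.78820741 127.86351182 131.80616149] [-3.13510164  0.0064931   1.04924683] 65.1560312955331 [-1.52385481  5.98679556 24.77824097]
```

View pics/w2.png

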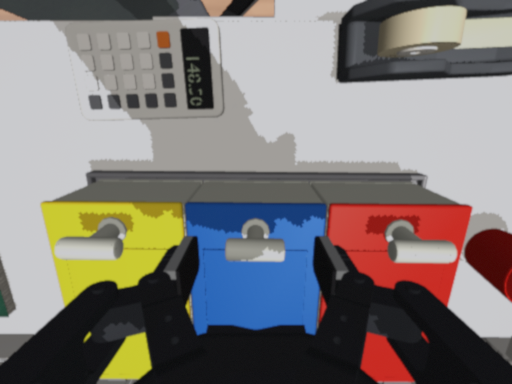

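View pics/s2.png

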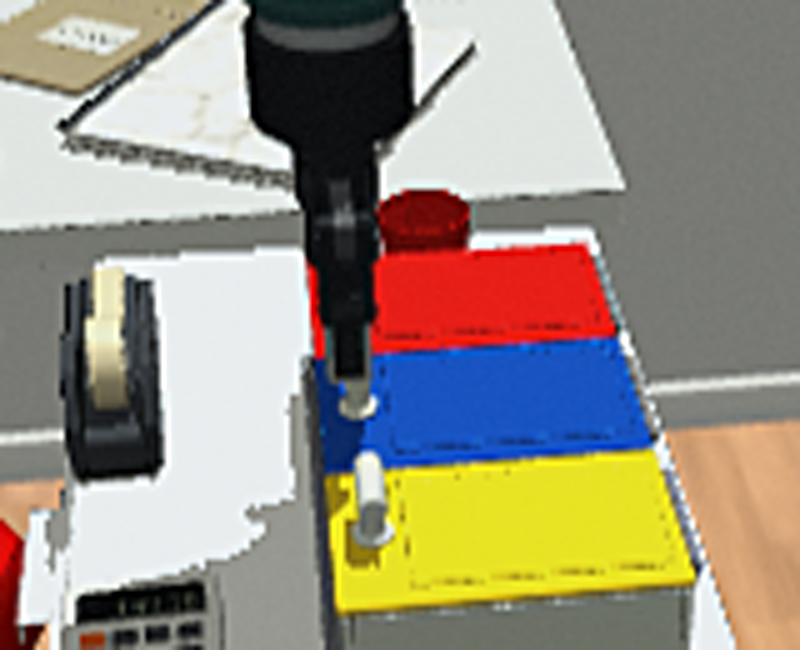

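Run:
```python
from h import *
p=ctrl.camera_params("wrist");s=ctrl.read_state()
X=ray(p,(255,250),114);print(X,shift(s,(X[0],X[1],107)),s["eef_pos"])
```

```text
[531.09481709 122.36109542 114.        ] [-1.09717171  8.56132669 27.62409673] [524.3056416  127.62003009 134.63768302]
```

Emit:
send_rows(
  commands=[
    [65,-1,7,8,0],
    [65,-1,7,18,0],
    [65,-1,7,27,0],
    [65,-1,7,27,0],
    [65,-1,7,27,0],
  ],
)

```text
clock: 2.55
eef_pos: [529.5, 123.1, 107.3]
tool_rot: [-3.139, 0.003, 1.048]
force: [-0.2, 0.3, -0.2]
width: 65.0
```

Emit:
send_rows(
  commands=[
    [30,0,0,1,0],
    [30,0,0,1,0],
    [30,0,0,1,0],
    [30,0,0,1,0],
    [30,0,0,1,0],
  ],
)

```text
clock: 3.05
eef_pos: [529.4, 122.8, 106.7]
tool_rot: [-3.139, 0.003, 1.048]
force: [-0.9, -1.5, 5.2]
width: 34.3
```

Run:
```python
from h import *
s=ctrl.read_state();print(s["eef_pos"],s["tool_rot"],s["width"],s["force"])
p=snap("wrist","w3.png")
snap("scene","s3.png",(150,110,310,240),5)
```

```text
[529.35967795 122.81216263 106.72008914] [-3.13906301  0.00346019  1.0480133 ] 34.318010825970234 [-0.92384399 -1.53290557  5.19002275]
```

View pics/w3.png

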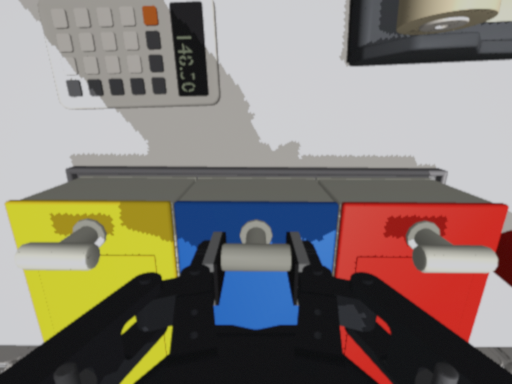

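View pics/s3.png

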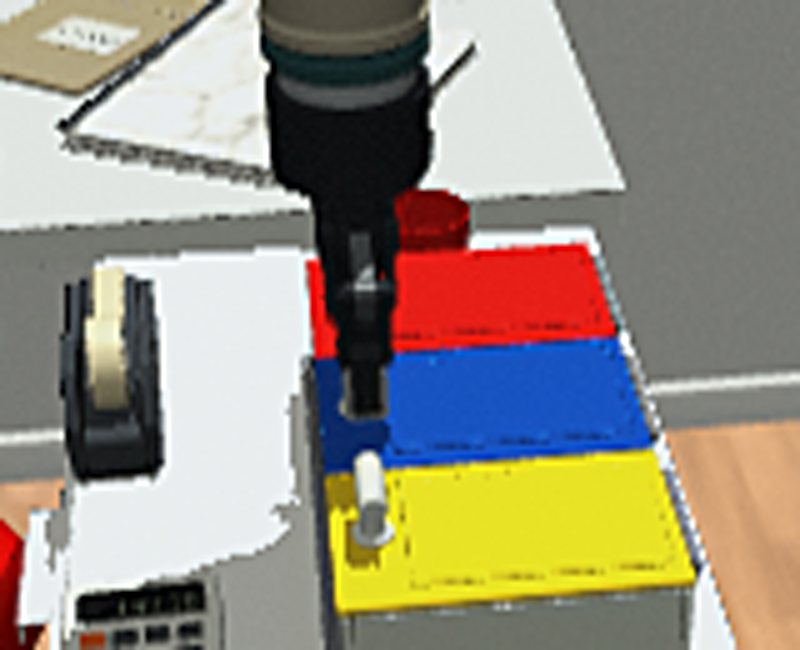

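Emit:
send_rows(
  commands=[
    [30,0,4,-14,0],
    [30,0,9.5,-28,0],
    [30,0,16.5,-41,0],
    [30,0,24.5,-54,0],
    [30,0,34,-65.5,0],
  ],
)

```text
clock: 3.65
eef_pos: [558.4, 105.8, 171.6]
tool_rot: [-3.137, 0.005, 1.048]
force: [0.5, -0.5, -6.8]
width: 34.3
```

Run:
```python
from h import *
from scipy.optimize import brentq
s=ctrl.read_state();print(s["eef_pos"],s["tool_rot"],s["width"],s["force"])
d=s["eef_pos"]-np.array([529.36,122.81,106.72]);b=d@[.866,-.5,0];print(b,d@[.5,.866,0],d[2])
for t in np.arange(.4,1.75,.1):
    y=145-145*np.cos(t)+34*np.sin(t);u=145*np.sin(t)+34*np.cos(t)-34
    print(t.round(1),(y-b).round(1),(u-d[2]).round(1))
snap("scene","s4.png",(150,60,310,240),4)
```

```text
[558.35334569 105.79480345 171.5988286 ] [-3.1372489   0.00479878  1.04799938] 34.32443807320929 [ 0.54904483 -0.45321331 -6.78094071]
33.615835640965926 -0.23848736573720725 64.87882860137199
0.4 -8.9 -11.1
0.5 0.4 0.5
0.6 10.9 11.1
0.7 22.4 20.5
0.8 34.8 28.8
0.9 47.9 35.8
1.0 61.7 41.5
1.1 75.9 45.8
1.2 90.5 48.6
1.3 105.4 49.9
1.4 120.2 49.8
1.5 135.0 48.2
1.6 149.6 45.1
1.7 163.8 40.5
```

View pics/s4.png

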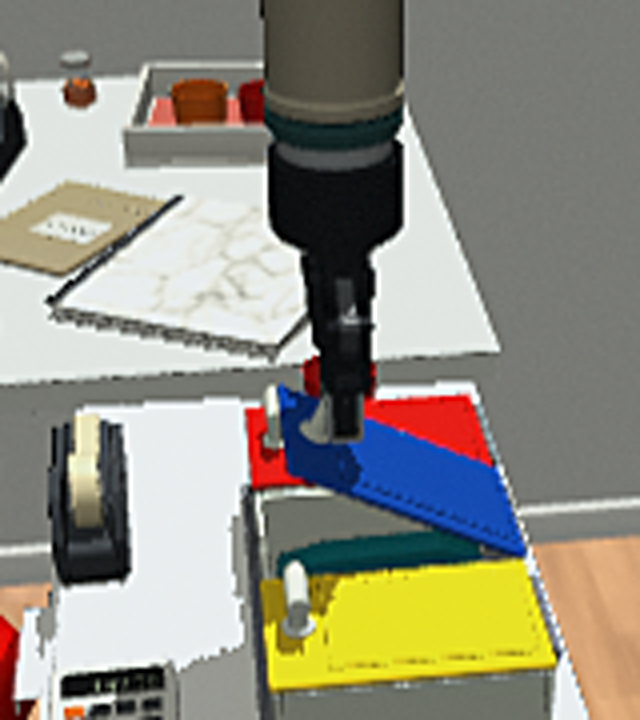

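Emit:
send_rows(
  commands=[
    [30,0,11,-11,0],
    [30,0,22.5,-20.5,0],
    [30,0,35,-29,0],
    [30,0,48,-36,0],
    [30,0,61.5,-41.5,0],
  ],
)

```text
clock: 4.2
eef_pos: [611.5, 74.8, 213.1]
tool_rot: [-3.134, 0.006, 1.047]
force: [-0.7, 0.2, -6.2]
width: 34.6
```

Run:
```python
from h import *
s=ctrl.read_state();print(s["eef_pos"],s["tool_rot"],s["width"],s["force"],s["qpos"])
d=s["eef_pos"]-np.array([529.36,122.81,106.72]);b=d@[.866,-.5,0];print(b,d@[.5,.866,0],d[2])
for t in np.arange(.9,1.85,.1):
    y=145-145*np.cos(t)+34*np.sin(t);u=145*np.sin(t)+34*np.cos(t)-34
    print(t.round(1),(y-b).round(1),(u-d[2]).round(1))
```

```text
[611.48261257  74.80851719 213.11005183] [-3.13442633  0.0058084   1.0473649 ] 34.614258543215804 [-0.66940487  0.22868265 -6.17436447] [-0.21836188  0.61908787  0.08309108  1.64457944 -0.06194539  0.88973206
  0.93618137]
95.1189238867358 -0.5079778259901646 106.39005182576699
0.9 -13.6 -5.7
1.0 0.1 -0.0
1.1 14.4 4.3
1.2 29.0 7.1
1.3 43.9 8.4
1.4 58.7 8.3
1.5 73.5 6.7
1.6 88.1 3.6
1.7 102.3 -1.0
1.8 115.9 -6.9
```

Emit:
send_rows(
  commands=[
    [30,0,14.5,-4,0],
    [30,0,29,-7,0],
    [30,0,44,-8.5,0],
    [30,0,58.5,-8.5,0],
    [30,0,73.5,-6.5,0],
  ],
)

```text
clock: 4.7
eef_pos: [674.0, 38.4, 218.7]
tool_rot: [-3.131, 0.007, 1.048]
force: [-3.4, -0.3, 5.1]
width: 34.4
```

Emit:
send_rows(
  commands=[
    [30,0,10,2,0],
    [30,0,20,5,0],
    [30,0,26,7.5,0],
    [30,0,26,7.5,0],
  ],
)

```text
clock: 5.1
eef_pos: [697.9, 24.4, 211.4]
tool_rot: [-3.134, 0.006, 1.047]
force: [0.0, -2.0, 5.0]
width: 34.4
```

Run:
```python
from h import *
s=ctrl.read_state();print(s["eef_pos"],s["tool_rot"],s["width"],s["force"],s["qpos"])
d=s["eef_pos"]-np.array([529.36,122.81,106.72]);b=d@[.866,-.5,0];print(b,d@[.5,.866,0],d[2])
snap("scene","s5.png",(150,40,350,240),3)
snap("wrist","w5.png")
```

```text
[697.86158582  24.39572235 211.3967305 ] [-3.13382771  0.00621806  1.0465831 ] 34.38464475274518 [ 0.04210363 -2.04702788  5.00524492] [-0.11982282  0.74107338  0.08282749  1.39030653 -0.06440222  1.02276647
  1.0220427 ]
195.12951214454284 -0.975971538677378 104.67673050136452
```

View pics/s5.png

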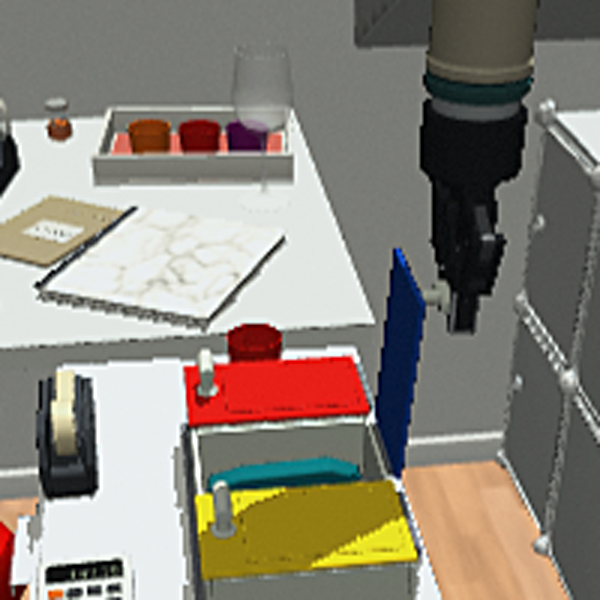

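View pics/w5.png

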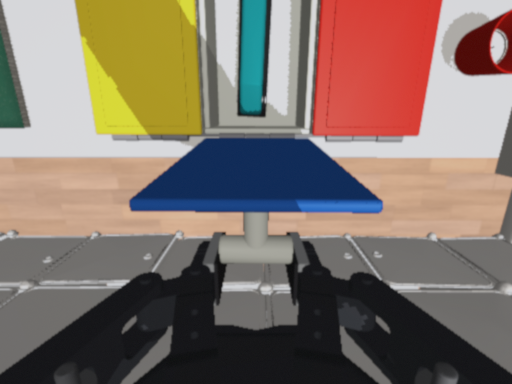

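Emit:
send_rows(
  commands=[
    [60,0,0,0,0],
    [60,0,0,0,0],
    [60,0,0,0,0],
    [60,0,0,-20,0],
    [60,0,0,-50,0],
  ],
)

```text
clock: 5.7
eef_pos: [696.5, 25.1, 259.5]
tool_rot: [-3.129, 0.009, 1.047]
force: [0.3, -0.2, -0.5]
width: 59.7
```

Emit:
send_rows(
  commands=[
    [60,0,0,-40,0],
    [60,0,-15,-50,0],
    [60,0,-55,-50,0],
    [60,0,-100,-50,0],
    [60,0,-145,-50,0],
  ],
)

```text
clock: 6.2
eef_pos: [569.4, 98.8, 310.6]
tool_rot: [-3.128, 0.009, 1.047]
force: [0.8, 1.1, 0.2]
width: 60.1
```

Emit:
send_rows(
  commands=[
    [60,0,-30,0,0],
    [60,0,-50,0,0],
    [60,0,-50,0,0],
  ],
)

```text
clock: 6.5
eef_pos: [522.8, 126.4, 311.2]
tool_rot: [-3.125, 0.009, 1.052]
force: [-0.6, 0.3, -0.4]
width: 60.0
```

Run:
```python
from h import *
s=ctrl.read_state();print(s["eef_pos"],s["tool_rot"],s["width"],s["force"])
p=snap("wrist","w6.png"); print(ctrl.read_state()["eef_pos"])
snap("top","t6.png",(170,110,330,250),5)
snap("scene","s6.png",(150,40,350,240),3)
# bay centre candidates
c=np.array([578,90.5])
for X in [(*c,72),(*(c+60*np.array([.866,-.5])),72),(*(c-60*np.array([.866,-.5])),72)]: print(proj(p,X))
```

```text
[522.82635027 126.35610884 311.19677612] [-3.1254146   0.00905579  1.05234235] 60.006316860900846 [-0.5503957   0.25838008 -0.41630893]
[524.81681319 124.9088005  311.32206831]
[255.18768413 214.04757708]
[254.98149195 250.95089001]
[255.41220738 173.86345315]
```

View pics/w6.png

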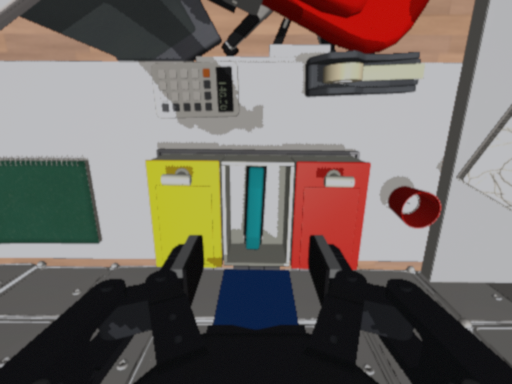

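View pics/s6.png

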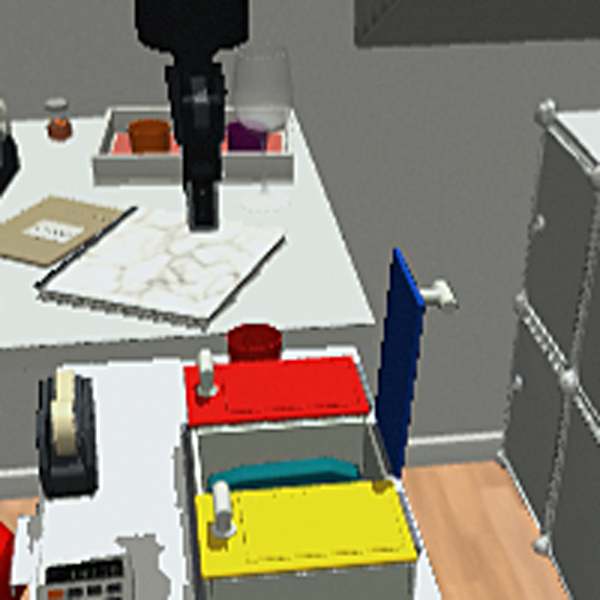

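View pics/t6.png

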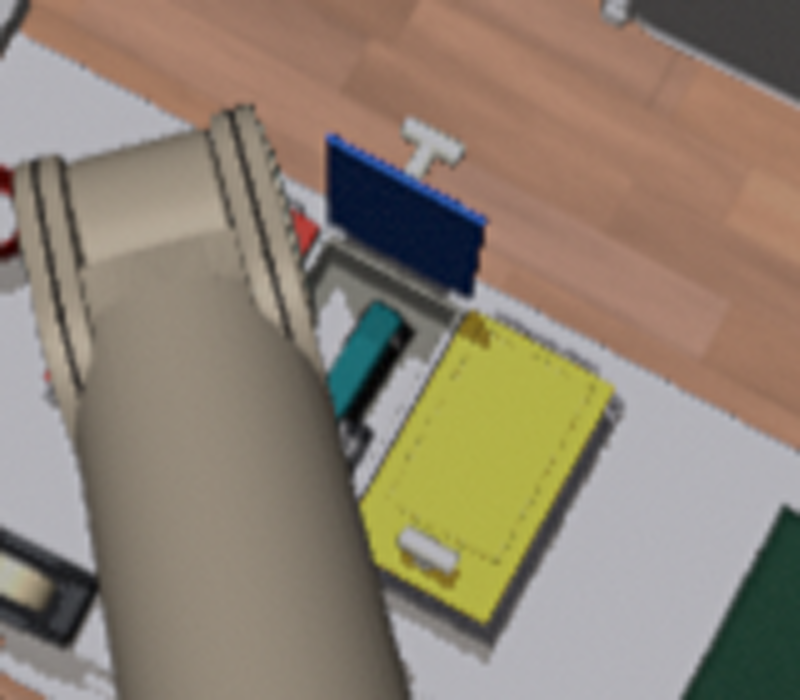

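Run:
```python
from h import *
cv2.imwrite("pics/w6c.png",cv2.resize(cv2.imread("pics/w6.png")[145:275,210:310],None,fx=5,fy=4.5,interpolation=cv2.INTER_CUBIC))
s=ctrl.read_state();print(s["eef_pos"],s["tool_rot"])
p=ctrl.camera_params("wrist")
for uv in [(256,167),(254,248)]: print(ray(p,uv,72))
```

```text
[526.59591063 123.31454414 311.20881467] [-3.12889946  0.00913189  1.04712118]
[522.4782141  122.57342344  72.        ]
[629.25191566  57.53303918  72.        ]
```

View pics/w6c.png

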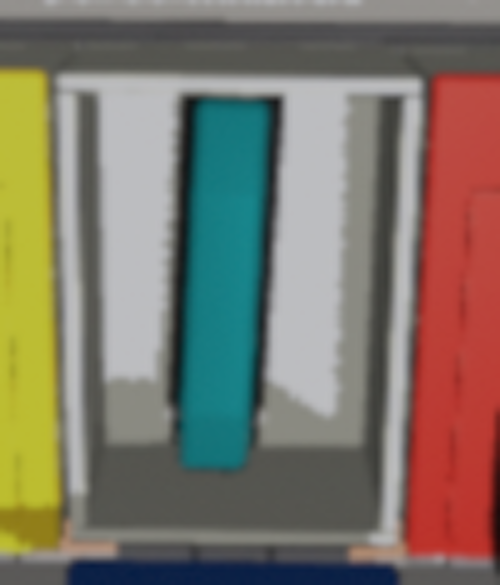

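Emit:
send_rows(
  commands=[
    [52,-1,18,30,0],
    [52,-3,37,60,0],
    [52,-3,55,90,0],
    [52,-3,55,120,0],
    [52,-3,55,120,0],
  ],
)

```text
clock: 7.15
eef_pos: [568.9, 91.0, 186.2]
tool_rot: [-3.123, 0.015, 1.045]
force: [-0.3, 0.2, -0.7]
width: 51.9
```

Emit:
send_rows(
  commands=[
    [52,0,0,0,0],
    [52,0,0,0,0],
  ],
)

```text
clock: 7.35
eef_pos: [569.6, 90.7, 187.0]
tool_rot: [-3.124, 0.015, 1.044]
force: [-0.2, -0.4, 0.6]
width: 51.8
```

Run:
```python
from h import *
s=ctrl.read_state();print(s["eef_pos"],s["tool_rot"],s["width"])
p=snap("wrist","w7.png"); print(ctrl.read_state()["eef_pos"]);np.save("p7.npy",p,allow_pickle=True)
```

```text
[569.59984853  90.65812985 186.98985713] [-3.12394203  0.01482283  1.04416271] 51.83836457570243
[569.80153745  90.94294468 187.45028187]
```

View pics/w7.png

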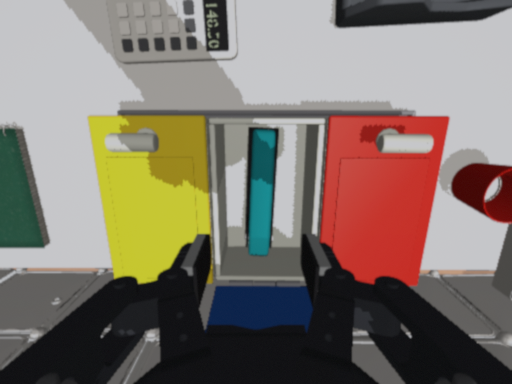

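Run:
```python
from h import *
p=np.load("p7.npy",allow_pickle=True).item();s=ctrl.read_state()
P=[ray(p,uv,72) for uv in [(263,129),(259,255)]];m=(P[0]+P[1])/2;d=P[1]-P[0]
print(P,m,np.linalg.norm(d),np.degrees(np.arctan2(d[1],d[0])))
print(s["eef_pos"],s["tool_rot"],shift(s,(m[0],m[1],55)))
```

```text
[array([518.65350926, 124.84614824,  72.        ]), array([625.01938754,  59.47480016,  72.        ])] [571.8364484  92.1604742  72.       ] 124.84836085978135 -31.574445693259545
[569.80153745  90.94294468 187.45028187] [-3.12465916  0.01398048  1.04445126] [  3.92648208   3.38968911 132.36991031]
```

Emit:
send_rows(
  commands=[
    [42,2,1,20,1.4],
    [42,4,3,40,1.4],
    [42,4,3,62,1.4],
    [42,4,3,85,1.4],
    [42,4,3,85,1.4],
  ],
)

```text
clock: 7.9
eef_pos: [571.3, 92.7, 101.3]
tool_rot: [-3.123, 0.016, 1.021]
force: [-0.9, 1.1, 0.7]
width: 42.1
```

Emit:
send_rows(
  commands=[
    [42,0,0,0,0],
  ],
)

```text
clock: 8.0
eef_pos: [572.2, 92.9, 102.5]
tool_rot: [-3.124, 0.015, 1.021]
force: [0.4, -0.5, 0.6]
width: 41.9
```

Run:
```python
from h import *
s=ctrl.read_state();print(s["eef_pos"],s["tool_rot"],s["width"],s["force"],shift(s,(571.8,92.2,54)))
snap("wrist","w8.png")
```

```text
[572.16800214  92.94434126 102.53677734] [-3.12396521  0.01516     1.02078533] 41.90614425585089 [ 0.38277865 -0.51550316  0.62167173] [-0.09103392  0.93098198 48.53486592]
```

View pics/w8.png

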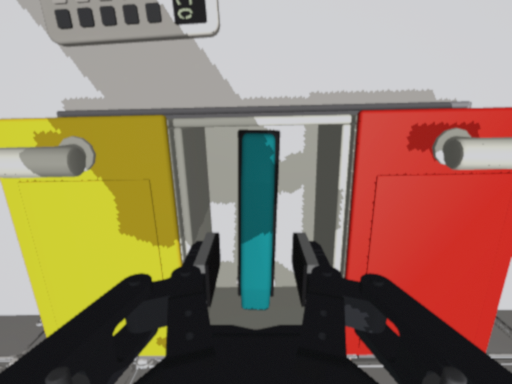

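Emit:
send_rows(
  commands=[
    [42,0,0.5,16,0],
    [42,0,1,32,0],
    [42,0,1,48,0],
    [42,0,1,48,0],
    [42,0,1,48,0],
  ],
)

```text
clock: 8.55
eef_pos: [572.9, 92.5, 56.0]
tool_rot: [-3.125, 0.014, 1.021]
force: [-0.4, 0.5, 0.3]
width: 41.6
```

Run:
```python
from h import *
s=ctrl.read_state();print(s["eef_pos"],s["tool_rot"],s["width"],s["force"])
snap("wrist","w9.png")
```

```text
[572.86255372  92.52252332  56.01580117] [-3.12549215  0.01362708  1.02082201] 41.579736064219055 [-0.38261382  0.52947951  0.26578391]
```

View pics/w9.png

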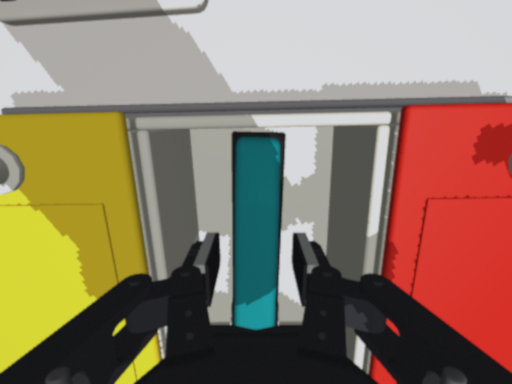

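Centred; close and lift.

Emit:
send_rows(
  commands=[
    [15,0,0,0,0],
    [15,0,0,0,0],
    [15,0,0,0,0],
    [15,0,0,0,0],
    [15,0,0,0,0],
  ],
)

```text
clock: 9.1
eef_pos: [574.2, 92.7, 57.8]
tool_rot: [-3.128, 0.011, 1.021]
force: [-1.3, -0.6, 5.6]
width: 20.0
```

Emit:
send_rows(
  commands=[
    [15,0,0,-10,0],
    [15,0,0,-25,0],
    [15,0,0,-45,0],
    [15,0,0,-70,0],
    [15,0,0,-95,0],
  ],
)

```text
clock: 9.6
eef_pos: [575.8, 92.9, 154.8]
tool_rot: [-3.128, 0.011, 1.021]
force: [0.2, 0.2, -2.0]
width: 20.4
```

Emit:
send_rows(
  commands=[
    [15,0,0,-25,0],
    [15,0,0,-45,0],
    [15,0,0,-45,0],
  ],
)

```text
clock: 9.9
eef_pos: [578.7, 93.3, 203.8]
tool_rot: [-3.134, 0.006, 1.02]
force: [1.0, 0.0, -2.0]
width: 20.7
```

Run:
```python
from h import *
s=ctrl.read_state();print(s["eef_pos"],s["tool_rot"],s["width"],s["force"],s["qpos"])
print(shift(s,(389,-243,200)))
snap("wrist","w10.png")
snap("scene","s10.png",(150,40,350,240),3)
```

```text
[578.68910403  93.33559167 203.76674646] [-3.1335745   0.00615236  1.02041096] 20.726554124877264 [ 1.0356061   0.04351268 -1.98437009] [-0.2598051   0.59015486  0.082339    1.7380336  -0.06348453  0.82605632
  0.87256638]
[-385.84647845   14.28118929    6.02639986]
```

View pics/w10.png

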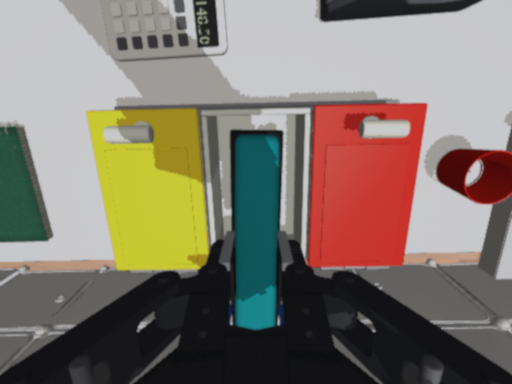

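View pics/s10.png

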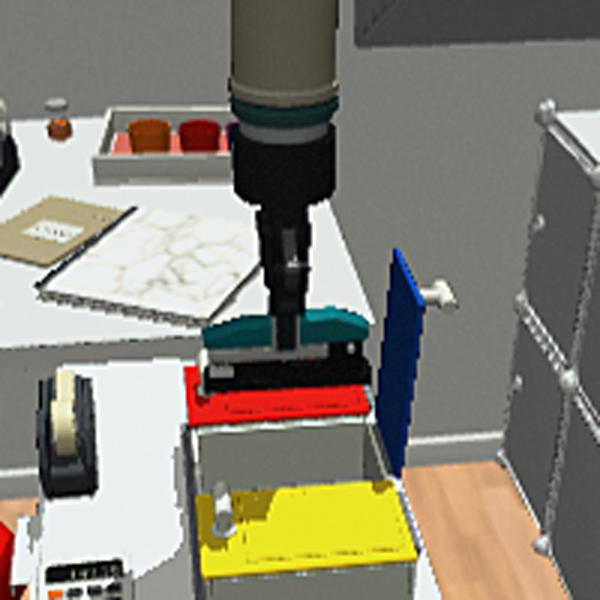

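Emit:
send_rows(
  commands=[
    [15,-20,1,0,0],
    [15,-50,2,0,0],
    [15,-85,3,0,0],
    [15,-120,5,0,0],
    [15,-155,6,0,0],
  ],
)

```text
clock: 10.5
eef_pos: [498.6, -43.3, 200.5]
tool_rot: [-3.126, 0.012, 1.021]
force: [0.1, -0.4, -1.0]
width: 20.1
```

Emit:
send_rows(
  commands=[
    [15,-35,1,0,0],
    [15,-70,2,0,0],
    [15,-105,3,0,0],
    [15,-140,5,0,0],
    [15,-175,6,0,0],
  ],
)

```text
clock: 11.0
eef_pos: [410.6, -196.3, 201.5]
tool_rot: [-3.124, 0.013, 1.021]
force: [1.0, -0.5, -2.0]
width: 20.2
```

Run:
```python
from h import *
s=ctrl.read_state();print(s["eef_pos"],s["tool_rot"],s["width"],s["force"],s["qpos"])
print(shift(s,(389,-243,120)))
```

```text
[ 410.60141492 -196.33946146  201.5178188 ] [-3.12391629  0.01261145  1.02107938] 20.205794522346416 [ 1.02071351 -0.46571545 -2.00312706] [ 0.31914023  0.43149956  0.08031316  2.07540332 -0.03916185  0.65572778
  1.44469121]
[-50.03963404   7.40987808  82.03725067]
```

Emit:
send_rows(
  commands=[
    [15,-25,4,10,0],
    [15,-50,7,30,0],
    [15,-50,7,60,0],
    [15,-50,7,90,0],
    [15,-50,7,110,0],
  ],
)

```text
clock: 11.5
eef_pos: [386.2, -242.1, 89.5]
tool_rot: [-3.12, 0.013, 1.02]
force: [-0.3, 0.4, -2.3]
width: 20.2
```

Emit:
send_rows(
  commands=[
    [15,0,0,8,0],
    [15,0,0,8,0],
  ],
)

```text
clock: 11.7
eef_pos: [384.4, -241.3, 79.9]
tool_rot: [-3.115, 0.013, 1.02]
force: [1.3, -0.4, -0.7]
width: 20.5
```

Run:
```python
from h import *
s=ctrl.read_state();print(s["eef_pos"],s["tool_rot"],s["width"],s["force"])
snap("scene","s11.png",(150,200,350,380),4)
snap("top","t11.png",(260,170,400,300),5)
```

```text
[ 384.39305249 -241.27494089   79.88112383] [-3.11484746  0.0130749   1.02042577] 20.53542631094995 [ 1.25185636 -0.40601239 -0.72306447]
```

View pics/s11.png

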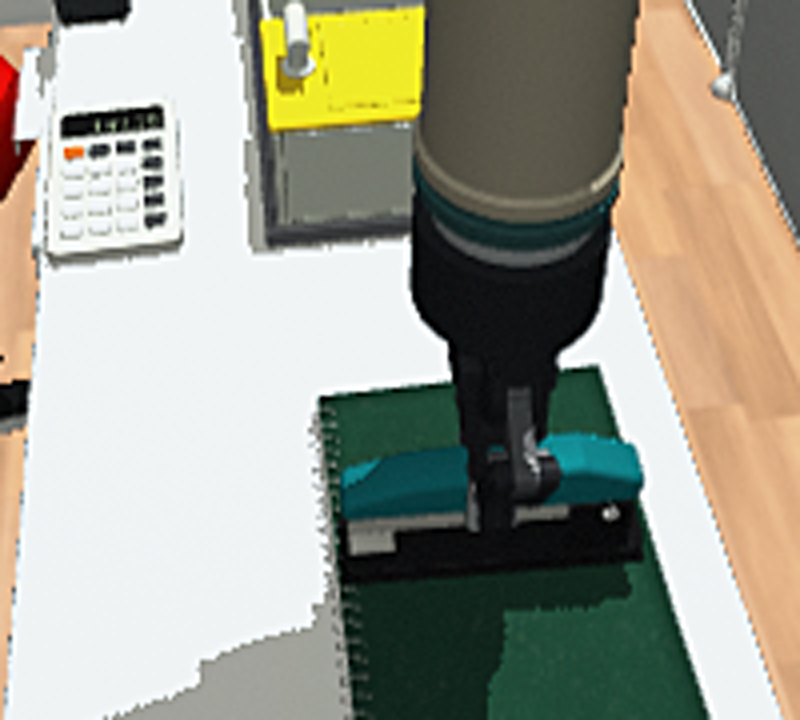

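View pics/t11.png

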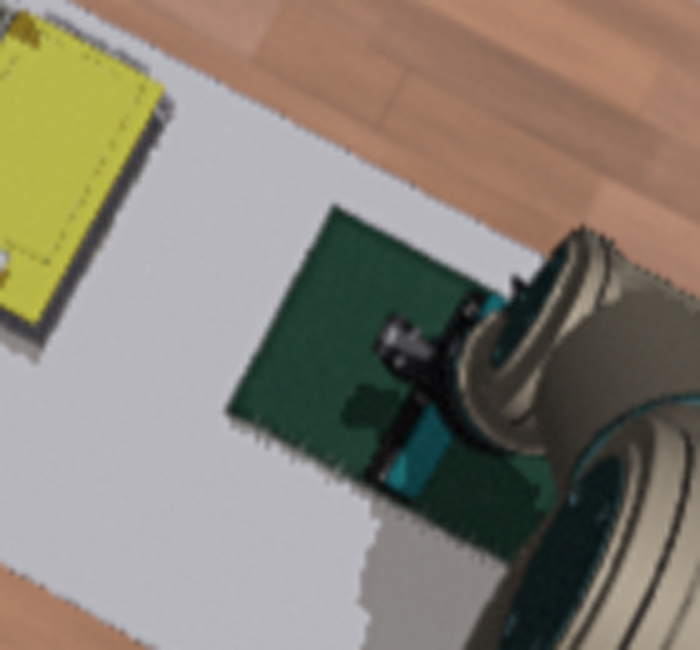

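Emit:
send_rows(
  commands=[
    [15,0,2,4,0],
    [15,0,4,8,0],
    [15,0,5,12,0],
    [15,0,5,16,0],
    [15,0,5,18,0],
  ],
)

```text
clock: 12.3
eef_pos: [389.6, -244.6, 63.1]
tool_rot: [-3.119, 0.013, 1.02]
force: [-0.4, 0.7, -2.0]
width: 20.1
```

Emit:
send_rows(
  commands=[
    [15,0,0,1,0],
    [15,0,0,2,0],
    [15,0,0,3,0],
  ],
)

```text
clock: 12.6
eef_pos: [389.6, -244.6, 60.1]
tool_rot: [-3.119, 0.013, 1.021]
force: [-0.9, -0.1, -3.1]
width: 20.8
```

Emit:
send_rows(
  commands=[
    [15,0,0,1,0],
    [15,0,0,2,0],
    [15,0,0,2,0],
  ],
)

```text
clock: 12.9
eef_pos: [389.3, -244.6, 58.4]
tool_rot: [-3.119, 0.013, 1.02]
force: [-1.4, 0.9, 2.1]
width: 20.3
```

Emit:
send_rows(
  commands=[
    [15,0,0,1,0],
    [15,0,0,1,0],
  ],
)

```text
clock: 13.1
eef_pos: [389.2, -244.6, 58.2]
tool_rot: [-3.119, 0.013, 1.02]
force: [-2.9, 0.7, 11.5]
width: 20.4
```

Run:
```python
from h import *
s=ctrl.read_state();print(s["eef_pos"],s["width"],s["force"])
snap("scene","s12.png",(150,200,350,380),4)
```

```text
[ 389.18544048 -244.57113434   58.23934807] 20.376319958503835 [-2.86791911  0.73827669 11.51246973]
```

View pics/s12.png

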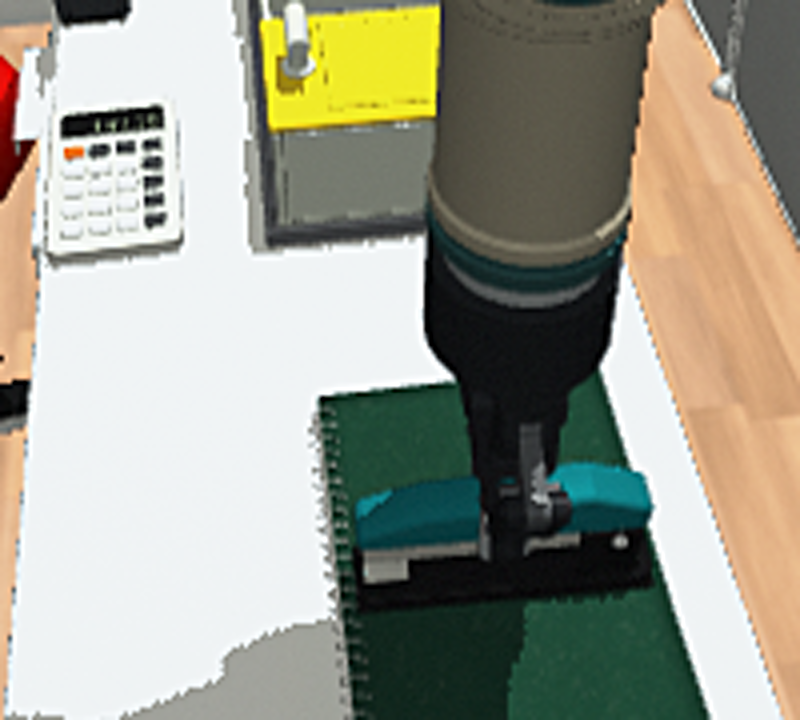

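Seated (12 N upward). Release and retreat straight up.

Emit:
send_rows(
  commands=[
    [50,0,0,-0.5,0],
    [50,0,0,-0.5,0],
    [50,0,0,-0.5,0],
    [50,0,0,-0.5,0],
  ],
)

```text
clock: 13.55
eef_pos: [389.3, -244.6, 58.6]
tool_rot: [-3.119, 0.013, 1.02]
force: [0.1, 0.0, -0.9]
width: 50.0
```

Emit:
send_rows(
  commands=[
    [50,0,0,-10,0],
    [50,0,0,-25,0],
    [50,0,0,-50,0],
    [50,0,0,-85,0],
    [50,0,0,-120,0],
  ],
)

```text
clock: 14.05
eef_pos: [392.0, -244.5, 180.2]
tool_rot: [-3.119, 0.013, 1.02]
force: [1.2, -0.3, 0.1]
width: 49.8
```

Emit:
send_rows(
  commands=[
    [50,0,0,-35,0],
    [50,-40,0,-60,0],
    [50,-80,0,-60,0],
    [50,-80,0,-60,0],
  ],
)

```text
clock: 14.45
eef_pos: [348.5, -317.8, 243.0]
tool_rot: [-3.122, 0.017, 1.012]
force: [0.3, 0.4, 0.2]
width: 50.1
```

Run:
```python
from h import *
s=ctrl.read_state();print(s["eef_pos"],s["width"],s["force"],s["qd"])
snap("scene","s13.png")
snap("wrist","w13.png")
```

```text
[ 348.51235832 -317.77469718  243.03561776] 50.05828595800541 [0.30149264 0.38699258 0.2271107 ] [-0.05437009  0.01797143 -0.07265872  0.03007526 -0.04118095  0.00199305
 -0.05990409]
```

View pics/s13.png

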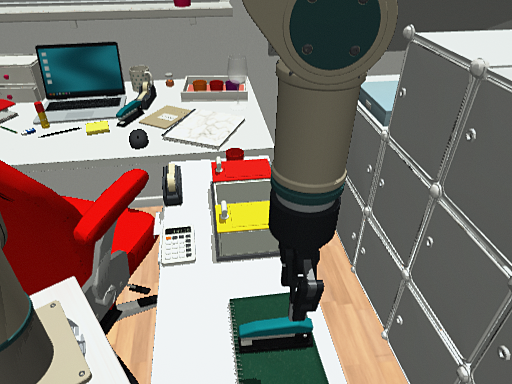

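View pics/w13.png

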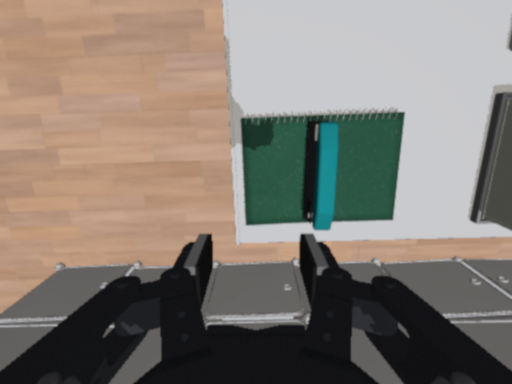

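Run:
```python
from h import *
snap("top","t13.png",(120,110,400,310),2.8)
s=ctrl.read_state();print(s["qd"],s["clock"])
```

```text
[-0.01965432  0.01029621 -0.01517256  0.00313096 -0.00080186 -0.00288139
  0.00177282] 14.6
```

View pics/t13.png

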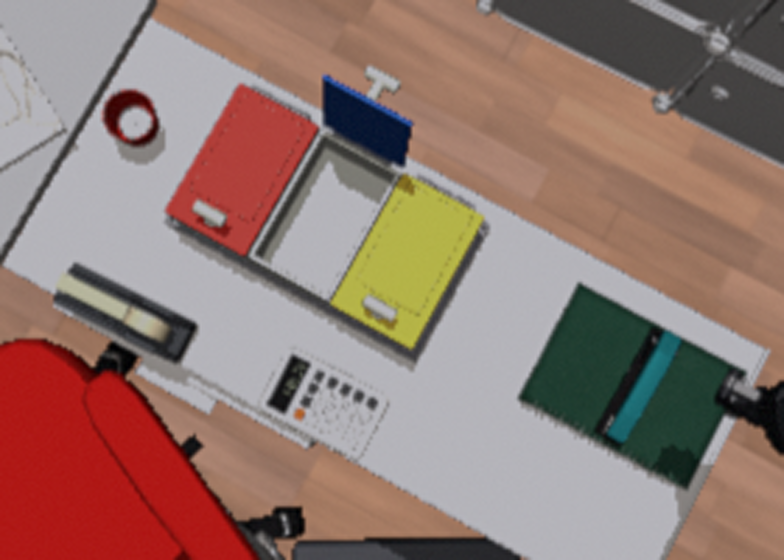

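The blue lid is open, the red and yellow lids are shut, nothing around has moved, and the stapler stands mid-notebook.

```bash
python3 -c "
from cell import ctrl
print(ctrl.finish_job())"
```

```text
the job is handed in; nothing more can be done
None
```

I opened the blue lid by its handle to about 1.67 rad, by the arm's own path. I then lifted the stapler out by its teal arm and set it down on the middle of the green notebook. I let go once the wrist force showed it resting there, about 12 N upward, and handed the job in at about 14.6 s of the 51 s allowed.

My last pictures showed:
- **Stapler:** upright on the notebook, by eye within about 15 mm of its centre.
- **Lids:** blue open, red and yellow shut.
- **Other objects:** the tea-light glass, tape dispenser and calculator looked unmoved. I judged this by eye and did not measure it.
- **Arm:** clear of everything and nearly still.

No check failed. Two small disagreements came up:
- **Handle position:** two estimates differed by about 4 mm, so I went in between them and the grip held.
- **Tool tilt:** the tool was about 1.5° off vertical when it set the stapler down, well inside the 0.12 rad limit.

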